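# Feel out and mark the sticky spot on a syringe pump slide

### The job

The syringe pump's carriage catches somewhere along its slide: stroke it through its full travel, first gently up against the bumper at the blue end, then gently up against the bumper at the grey end, feeling for the one sticky spot. Then bring the carriage back, leave it standing in the middle of the sticky spot, and push its red marker pin fully down there, and nowhere else. Take your hand off, and leave the vials and the tray as they stand.

Things in the scene. Friction and masses are not known exactly. Their poses are not given: they have to be found in the camera images.
- pump: The bench syringe pump, bolted down: white base 120 mm (x) by 340 mm (y) by 30 mm high, with a 32 mm high end block on each end (tops 62 mm above the table), the blue one at its +y end, the grey one at its -y end. Origin: centre of the underside, on the table. z up; the slide runs along its y axis.
- track: Dark steel track in the white base under the carriage, 260 mm long; origin and axes those of the pump. One unseen sticky spot lies on it, its middle within 65 mm of mid travel. Only there does a shoe in the carriage press on the track: from nothing 9 mm before the spot's middle, swelling to about 10 N in the middle, to nothing 9 mm beyond; the drag rises with it.
- carriage: Aluminium carriage, 104 mm (x) by 70 mm (y), flat top 62 mm above the table, with the black fin and red pin on it. Slides only along pump y, bumper to bumper (170 mm); stays where left. Origin: its middle in x, y, at table height; it meets the pump's origin at mid travel; same axes. Slides with about 1.5 N; up to about 7 N more on the sticky spot.
- fin (a point): Grip point of the upright black fin, 12.5 mm below its top. The fin is 16 mm thick along the slide (pump y), 26 mm wide across, and stands 43 mm above the carriage's flat top (its top 105 mm above the table); its middle is 12 mm towards pump +x from the carriage's origin. Pinch it from above, fingers closing along the slide.
- pin_top (a point): Centre of the top of the red marker pin: upright, 16 mm in diameter, on the carriage 34 mm towards pump -x from the carriage's origin (46 mm from the fin's middle); up, its top is 82 mm above the table and 20 mm above the carriage's flat top.
- pin (a joint): How far the red pin is pushed down: 0 up, 0.008 m fully down. It needs about 4 N, does not spring back, and stops hard at the bottom. It marks the track where it is pushed down, so it must stay up until the carriage stands on the sticky spot.
- bumper_blue: Black rubber bumper, 18 mm in diameter, 15 mm long, inside the blue end block; origin at the centre of its free face, 120 mm from the pump's origin along +y, 46 mm up. The carriage meets it when 85 mm from mid travel. It gives about 1 mm for every 2 N; more than 20 N on it harms the pump.
- bumper_grey: The same bumper on the grey end block, 120 mm from the pump's origin along -y.
- vial_amber: Amber glass vial with red cap, 26 mm in diameter, 52 mm high, standing on the table beyond the pump. Origin: centre of its underside. Leave alone.
- vial_green: Green glass vial with metal cap, 26 mm in diameter, 52 mm high, standing on the table beyond the pump. Origin: centre of its underside. Leave alone.
- tray: Shallow open steel tray, 80 by 130 by 25 mm, on the table beyond the pump. Origin: centre of its underside. Leave alone.

How it is judged:
By the outcome, as a careful person would: the job done as asked, in the order asked, and still so for the second after the job is handed in, with the robot touching nothing.
It also fails if it takes over 61 s, if anything falls off the work surface, if the arm or the gripper's body presses on something with over 40 N, if the wrist force passes 120 N, or if a joint passes its speed limit or range.

### The arm

A 6-joint arm with a two-finger parallel gripper is mounted at the origin on the work surface. World frame = base frame: x ahead of the robot, y to its left, z up, the work surface at z = 0. Lengths are in m, angles in rad, forces in N, time in s.
With the tool pointing down it reaches from about 0.425 to 0.95 m from the base axis. Payload 3.5 kg.
Tool frame: the origin (TCP) lies between the finger pads; the fingertips stand 14 mm ahead of it and the grasp point (between the pads) lies 5 mm behind it; z points along the fingers, y is the line along which they close (so a half turn about z gives the same grasp; the last joint's range is limited). The gripper opens to 85 mm and grips with 20 to 120 N. Pads are 22 mm wide; open, the fingers measure 114 mm over their backs; the gripper's body (76 mm by 85 mm) begins 54 mm behind the grasp point. The pads swing forward as they close: fully open they stand 13 mm farther back than shut.
Start: joints at [-1.364, 0.286, 1.577, -0, 1.279, -0.15], TCP at [0.236, -0.632, 0.245] pointing down, gripper open.
Joint ranges: [-2.77, 2.77], [-0.9, 2.22], [0.21, 2.48], [-1.53, 4.67], [0.24, 2.81], [-2.84, 2.84]. Speed limits (rad/s): [2.79, 2.79, 3.14, 3.14, 3.14, 3.14].

### API

Orientations are given as a unit quaternion [x, y, z, w].
In Python, from plant import * gives the robot as it stands.
- The arm moves only by the tool step_arm, never from a script. Its argument "commands" is a list of rows, each an object of numbers: "gripper": the gripper's target within -1 to 1 (shut at 1, half-way at 0, fully open at -1); "x", "y", "z": the shift along the tool's x, y, z in mm; "spin": the turn about the tool's z in degrees. A call has exactly 10 rows; each row shifts and turns the commanded pose from where the row before left it, along the tool's axes as they then stand; what a row does not reach is not made up. A row lasts 1/10 s, in which the tool goes at most 50 mm and 8.59 degrees, less where a joint would pass 70% of its speed; a pose out of reach is approached as far as the arm can. A call with a gripper value outside its range is refused whole. The fingers move at their own pace and stop on an object; "force" is the grip in N (left out, the last holds). Time passes only in rows, so rows that do not move let the fingers close, or fill a call up. It gives the time, the measured TCP pose, the force, the opening and the grip force at its end, in the units of the state.
- get_state(): the state, without advancing time (a new reading comes with each control period).
- read_camera(name): name is "side" or "top" or "wrist"; returns a dict with "color" (400x640x3 uint8, red, green, blue), "z_map" (400x640 float32, m along the optical axis (not along the pixel's ray), 0 where there is no reading), "fx", "fy", "cx", "cy" (pixels), "eye" and "attitude" of the camera in the world; the wrist camera has in their place "mount" (4x4, takes a point from camera to tool coordinates, whose origin is the TCP and whose axes are the flange's). Camera axes: x right, y up, looking along -z (the intrinsics and any distortion apply to the point x, -y, -z); pixel columns grow to the right and rows downward; lengths in m; the calibration is good to about 2 mm. A picture is of the moment at which its call begins: read the wrist's pose just before it.
- sign_off(): hands the job in; it is judged then, once.
The state is a dict: "time": time; "qpos": joint angles; "dq": joint speeds; "joint_efforts": joint torques, N m; "eef_pos": TCP position; "tcp_rot": TCP orientation; "contact_force": force on the tool from outside, world axes, zero at the start; "wrist_torque": the same for the moment, N m; "opening": opening from 0.0 (shut) to 1.0 (fully open); "finger_force": force on a finger pad.
Only numpy, scipy, OpenCV 4.12 (cv2) and the standard library are available. Lean on these libraries where they do the work, as an engineer would, in place of code of your own. Each camera call takes 0.05 s, during which the arm holds its last target. There are 200 camera calls.

## Working session

There is one attempt and no reset: what is moved stays moved. The work goes in short steps, Python scripts to look and compute and a tool call to move; the robot and the scene stay as the last step left them, time stands still between calls to the robot, and variables do not carry over. Pictures are saved under pics/ and viewed, at most 10 in all, crops included, and the job is handed in when it is done.

Besides the shell and the picture viewer there is one more tool, called after "Emit:" by a JSON object that holds its "name" and its "arguments", one argument or row to a line. step_arm: Moves the arm, as the interface text tells. Its arguments: {"type":"object","properties":{"commands":{"type":"array"},"force":{"type":"number"}},"required":["commands"]}

```bash
mkdir -p pics; ls; python3 - <<'E'
from plant import *
import cv2,numpy as np
s=get_state();print({k:np.round(v,3) for k,v in s.items()})
a=[]
for n in("top","side"):
    d=read_camera(n);a.append(d["color"]);print(n,d["fx"],d["fy"],d["cx"],d["cy"],d["eye"],d["attitude"],[k for k in d])
    np.savez(n+".npz",**{k:v for k,v in d.items() if v is not None})
    cv2.imwrite(f"pics/{n}0.png",d["color"][:,:,::-1])
E
```

```text
pics
{'time': np.float64(0.0), 'qpos': array([-1.364,  0.287,  1.578, -0.   ,  1.279, -0.15 ]), 'dq': array([-0.   , -0.001,  0.002, -0.   ,  0.   ,  0.002]), 'joint_efforts': array([-1.0000e-03, -4.0599e+01, -2.9263e+01, -0.0000e+00,  6.0000e-03,
       -0.0000e+00]), 'eef_pos': array([ 0.236, -0.632,  0.244]), 'tcp_rot': array([ 0.984,  0.177, -0.   , -0.001]), 'contact_force': array([ 0.504,  0.868, -0.06 ]), 'wrist_torque': array([-0.056,  0.02 , -0.034]), 'finger_force': np.float64(0.0), 'opening': np.float64(0.998)}
top 463.9489362091647 463.9489362091647 313.7146533160442 197.29315011271794 [0.46394674 0.02720992 0.76877794] [-0.08032578  0.08082654  0.7207975  -0.68371471] ['color', 'z_map', 'fx', 'fy', 'cx', 'cy', 'eye', 'attitude']
side 411.8915151875481 411.8915151875481 316.65818327712157 199.1676936495662 [0.58675675 0.63040984 0.60225655] [-0.01534244  0.42305468  0.90581201 -0.01714486] ['color', 'z_map', 'fx', 'fy', 'cx', 'cy', 'eye', 'attitude']
```

View pics/top0.png

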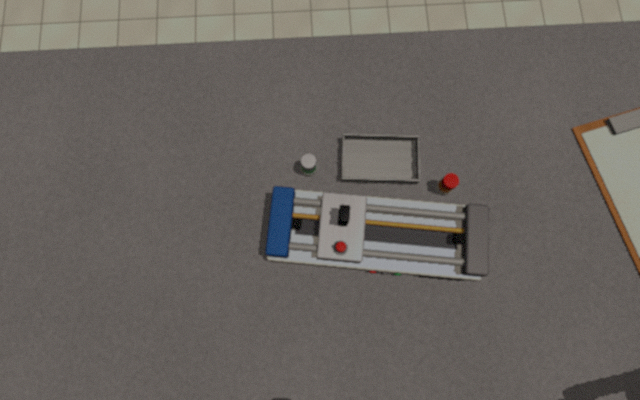

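View pics/side0.png

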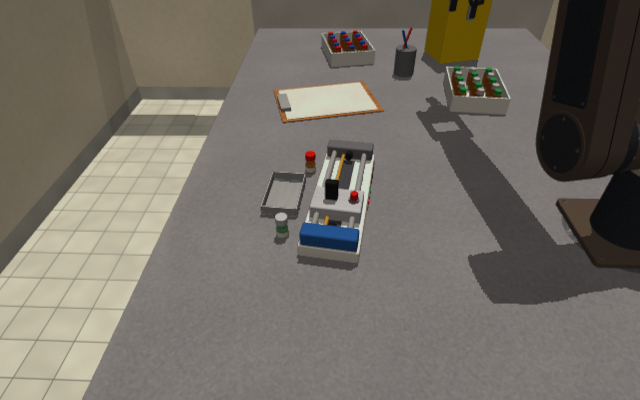

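The top view shows the blue block at about (281,222), the grey block at (477,240), the fin at (344,215) and the pin at (341,247). The vials and tray are on the far (+x) side. The carriage stands towards the blue end.

```bash
cat > h.py <<'E'
import numpy as np,cv2
from scipy.spatial.transform import Rotation as R
def ray(d,u,v,z,Rm=None,eye=None):
    Rm=R.from_quat(d["attitude"]).as_matrix() if Rm is None else Rm
    eye=d["eye"] if eye is None else eye
    r=Rm@np.array([(u-d["cx"])/d["fx"],-(v-d["cy"])/d["fy"],-1.]); return eye+r*(z-eye[2])/r[2]
def blob(m,box):
    k=np.zeros(m.shape,np.uint8);u0,v0,u1,v1=box;k[v0:v1,u0:u1]=m[v0:v1,u0:u1]
    n,l,st,c=cv2.connectedComponentsWithStats(k);i=1+np.argmax(st[1:,4])
    return (l==i),c[i],st[i]
E
python3 - <<'E'
from h import *
d=dict(np.load("top.npz"));c=d["color"].astype(int);r,g,b=c[...,0],c[...,1],c[...,2]
bl=blob((b>r+40),(250,170,310,270));
rp=blob((r>g+60)&(r>b+60),(325,235,355,262))
fi=blob((c.max(2)<45),(330,200,360,230))
gr=blob((c.max(2)<115)&(np.ptp(c,2)) .__lt__(30) if 0 else ((c.max(2)>60)&(c.max(2)<125)),(464,200,492,280))
def top(m,lo,hi):  # points from depth
    v,u=np.nonzero(m);z=d["z_map"][v,u]
    Rm=R.from_quat(d["attitude"]).as_matrix()
    p=np.c_[(u-d["cx"])/d["fx"],-(v-d["cy"])/d["fy"],-np.ones(len(u))]*z[:,None]
    p=p@Rm.T+d["eye"];return p[(p[:,2]>lo)&(p[:,2]<hi)]
for n,x,lo,hi,h in(("blue",bl,.055,.07,.062),("red",rp,.075,.09,.082),("fin",fi,.095,.115,.105),("grey",gr,.055,.07,.062)):
    p=top(x[0],lo,hi);print(n,x[1],x[2],ray(d,*x[1],h),len(p),p.mean(0) if len(p) else "",p.min(0) if len(p) else "",p.max(0) if len(p) else "")
    if len(p)>20:
        q=cv2.minAreaRect((p[:,:2]*1000).astype(np.float32));print("  rect",q)
for n,bx,h in(("amber",(435,170,465,195),.052),):
    x=blob((r>g+60)&(r>b+60),bx);print(n,ray(d,*x[1],h))
print("green",ray(d,308,162,.052)," tray corners",[ray(d,u,v,.025)[:2].round(3) for u,v in((343,181),(419,181))])
E
```

```text
blue [279.77257298 221.30006789] [ 266  187   28   69 1473] [0.59291987 0.07675255 0.062     ] 1466 [0.59313752 0.07667759 0.06257772] [0.54036567 0.05423516 0.05534303] [0.64836412 0.09952339 0.06624513]
  rect ((594.3519897460938, 76.6839828491211), (34.11762619018555, 107.67390441894531), 80.97499084472656)
red [340.44578313 246.36144578] [336 242  10  10  83] [ 0.54680953 -0.01318514  0.082     ] 83 [ 0.54674792 -0.01315285  0.082545  ] [ 0.53983142 -0.02000655  0.07924763] [ 0.55340762 -0.00652093  0.08663994]
  rect ((546.6411743164062, -13.291572570800781), (13.376691818237305, 13.444696426391602), 87.36400604248047)
fin [343.15517241 215.0862069 ] [338 206  11  20 174] [ 0.58934237 -0.01874194  0.105     ] 157 [ 0.59041378 -0.01903279  0.1056537 ] [ 0.57884715 -0.0265848   0.09688135] [ 0.6029604  -0.01081971  0.1094461 ]
  rect ((591.302978515625, -19.19470977783203), (13.75512409210205, 24.085247039794922), 79.9805679321289)
grey [479.21069019 238.25687597] [ 464  200   28   80 1927] [ 0.55041193 -0.2270784   0.062     ] 1504 [ 0.54878902 -0.22435333  0.06259681] [ 0.49359519 -0.24774973  0.05521477] [ 0.6051906  -0.20178459  0.06656628]
  rect ((549.9360961914062, -224.71405029296875), (34.1096305847168, 110.26449584960938), 81.68995666503906)
amber [ 0.6465486  -0.19761579  0.052     ]
green [0.68941757 0.02845752 0.052     ]  tray corners [array([ 0.662, -0.028]), array([ 0.655, -0.154])]
```

Emit:
{"name": "step_arm", "arguments": {
  "commands": [
    {"spin": 7.2, "z": 8},
    {"spin": 7.2, "z": 8},
    {"spin": 7.2, "z": 8},
    {"spin": 7.3, "z": 8},
    {"x": 17, "y": -43},
    {"x": 17, "y": -43},
    {"x": 17, "y": -43},
    {"x": 17, "y": -43},
    {"x": 17, "y": -43},
    {"x": 17, "y": -43}
  ]
}}

```text
invalid input
```

Emit:
{"name": "step_arm", "arguments": {
  "commands": [
    {"x": 17, "y": -43},
    {"x": 17, "y": -43},
    {"x": 17, "y": -43},
    {"x": 17, "y": -43},
    {"x": 17, "y": -43},
    {"x": 17, "y": -43},
    {"x": 17, "y": -43},
    {"x": 17, "y": -43},
    {"x": 17, "y": -43},
    {"x": 5, "y": -14}
  ]
}}

```text
invalid input
```

```bash
cat > w.py <<'E'
from plant import *
from h import *
import sys
def wrist(name):
    s=get_state();d=read_camera("wrist")
    T=np.eye(4);T[:3,:3]=R.from_quat(s["tcp_rot"]).as_matrix();T[:3,3]=s["eef_pos"]
    M=T@np.array(d["mount"]);d["T"]=M
    cv2.imwrite(f"pics/{name}.png",d["color"][:,:,::-1]);np.savez(name+".npz",**{k:v for k,v in d.items() if v is not None})
    print({k:np.round(s[k],4) for k in("time","eef_pos","tcp_rot","contact_force","qpos")})
    print([k for k in d if k not in("color","z_map")])
if __name__=="__main__": wrist(sys.argv[1])
E
python3 w.py w1
```

```text
{'time': np.float64(0.1), 'eef_pos': array([ 0.2357, -0.6319,  0.2441]), 'tcp_rot': array([ 0.9841,  0.1775, -0.    , -0.0011]), 'contact_force': array([ 0.0024,  0.2354, -0.1309]), 'qpos': array([-1.364 ,  0.2871,  1.578 ,  0.    ,  1.2786, -0.15  ])}
['fx', 'fy', 'cx', 'cy', 'mount', 'T']
```

View pics/w1.png

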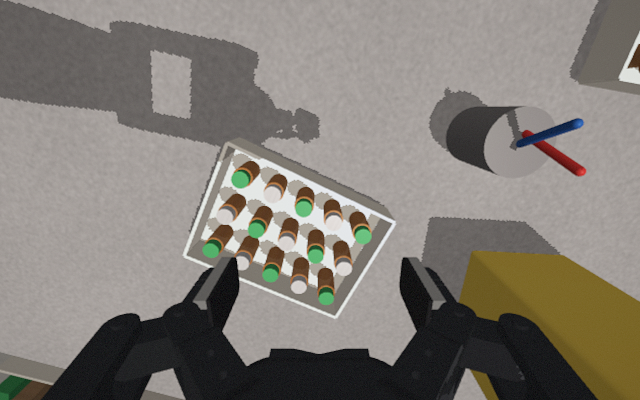

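The moves were refused because the rows need every field, so the arm is still at the start. The picture shows the vial box below the hand and the yellow box to its lower right. I'll resend with full rows and stay high at first.

Emit:
{"name": "step_arm", "arguments": {
  "commands": [
    {"gripper": -1, "x": 0, "y": 0, "z": 0, "spin": 7.2},
    {"gripper": -1, "x": 0, "y": 0, "z": 0, "spin": 7.2},
    {"gripper": -1, "x": 0, "y": 0, "z": 0, "spin": 7.2},
    {"gripper": -1, "x": 0, "y": 0, "z": 0, "spin": 7.3},
    {"gripper": -1, "x": 17, "y": -43, "z": 0, "spin": 0},
    {"gripper": -1, "x": 17, "y": -43, "z": 0, "spin": 0},
    {"gripper": -1, "x": 17, "y": -43, "z": 0, "spin": 0},
    {"gripper": -1, "x": 17, "y": -43, "z": 0, "spin": 0},
    {"gripper": -1, "x": 17, "y": -43, "z": 0, "spin": 0},
    {"gripper": -1, "x": 17, "y": -43, "z": 0, "spin": 0}
  ]
}}

```text
time: 1.15
eef_pos: [0.3751, -0.3904, 0.245]
tcp_rot: [0.997, -0.074, -0.0, -0.0]
contact_force: [0.7, -1.0, -0.6]
opening: 1.0
finger_force: 0.0
```

Emit:
{"name": "step_arm", "arguments": {
  "commands": [
    {"gripper": -1, "x": 17, "y": -44, "z": 0, "spin": 0},
    {"gripper": -1, "x": 17, "y": -44, "z": 0, "spin": 0},
    {"gripper": -1, "x": 17, "y": -44, "z": 5, "spin": 0},
    {"gripper": -1, "x": 17, "y": -44, "z": 5, "spin": 0},
    {"gripper": -1, "x": 17, "y": -44, "z": 10, "spin": 0},
    {"gripper": -1, "x": 17, "y": -44, "z": 10, "spin": 0},
    {"gripper": -1, "x": 17, "y": -44, "z": 10, "spin": 0},
    {"gripper": -1, "x": 17, "y": -44, "z": 10, "spin": 0},
    {"gripper": -1, "x": 17, "y": -44, "z": 5, "spin": 0},
    {"gripper": -1, "x": 5, "y": -3, "z": 0, "spin": 0}
  ]
}}

```text
time: 2.15
eef_pos: [0.5901, -0.0162, 0.1888]
tcp_rot: [0.997, -0.071, -0.001, -0.001]
contact_force: [-0.7, -0.1, -1.4]
opening: 0.998
finger_force: 0.0
```

```bash
python3 w.py w2
```

```text
{'time': np.float64(2.15), 'eef_pos': array([ 0.5901, -0.0162,  0.1888]), 'tcp_rot': array([ 9.975e-01, -7.110e-02, -1.000e-03, -9.000e-04]), 'contact_force': array([-0.6524, -0.0742, -1.4385]), 'qpos': array([-1.9990e-01,  1.5540e-01,  1.8386e+00,  1.6000e-03,  1.1499e+00,
        1.5125e+00])}
['fx', 'fy', 'cx', 'cy', 'mount', 'T']
```

View pics/w2.png

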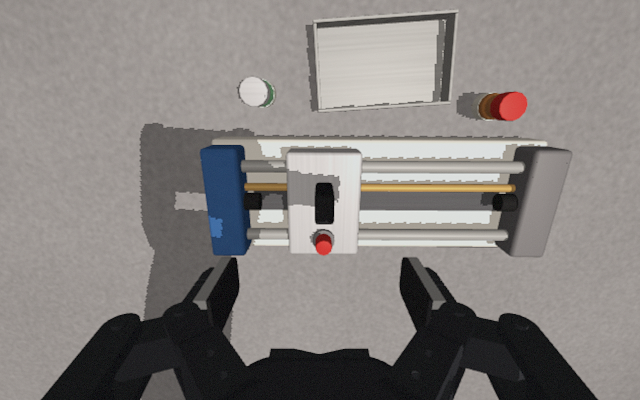

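The wrist view shows the fin at (324,203), the pin at (323,240), the bumpers at (252,201) and (505,202), and the rods lying horizontal in the image. The hand is well aligned with the slide.

```bash
python3 - <<'E'
from h import *
d=dict(np.load("w2.npz"));c=d["color"].astype(int);r,g,b=c[...,0],c[...,1],c[...,2];M=d["T"];Rm,eye=M[:3,:3],M[:3,3]
rp=blob((r>g+60)&(r>b+60),(310,228,338,258))
fi=blob((c.max(2)<60),(308,175,340,230))
og=blob((r>b+50)&(g>b+20),(240,175,520,198))
def pts(m,lo,hi):
    v,u=np.nonzero(m);z=d["z_map"][v,u]
    p=np.c_[(u-d["cx"])/d["fx"],-(v-d["cy"])/d["fy"],-np.ones(len(u))]*z[:,None]
    p=p@Rm.T+eye;return p[(p[:,2]>lo)&(p[:,2]<hi)]
for n,m,lo,hi in(("pin",rp[0],.077,.088),("fin",fi[0],.099,.112),("blue",blob(b>r+40,(190,130,250,260))[0],.055,.068),
  ("grey",blob(c.max(2)<130,(500,140,580,262))[0],.055,.068)):
    p=pts(m,lo,hi);q=cv2.minAreaRect((p[:,:2]*1000).astype(np.float32));print(n,p.mean(0).round(4),q)
p=pts(og[0],0,.2);l=cv2.fitLine((p[:,:2]).astype(np.float32),cv2.DIST_HUBER,0,.01,.01).ravel();print("screw ang",np.degrees(np.arctan2(l[1],l[0])))
print("tool y ang",np.degrees(np.arctan2(*R.from_quat([.9975,-.0711,-.001,-.0009]).as_matrix()[[1,0],1])))
E
```

```text
pin [ 0.5493 -0.0142  0.0812] ((548.2513427734375, -14.517974853515625), (14.106971740722656, 15.565513610839844), 81.93355560302734)
fin [ 0.5954 -0.0211  0.1047] ((594.7426147460938, -20.9738826751709), (14.673454284667969, 24.2293758392334), 82.56499481201172)
blue [0.6005 0.074  0.0614] ((596.9967651367188, 75.46875762939453), (33.58180236816406, 107.5823974609375), 81.4846420288086)
grey [ 0.5611 -0.2114  0.059 ] ((555.7882080078125, -212.9788818359375), (39.57831954956055, 111.1683120727539), 71.803466796875)
screw ang 81.77602
tool y ang -98.15418957408642
```

Emit:
{"name": "step_arm", "arguments": {
  "commands": [
    {"gripper": -1, "x": 3, "y": 3, "z": 20, "spin": 0},
    {"gripper": -1, "x": 0, "y": 0, "z": 25, "spin": 0},
    {"gripper": -1, "x": 0, "y": 0, "z": 20, "spin": 0},
    {"gripper": -1, "x": 0, "y": 0, "z": 16, "spin": 0},
    {"gripper": -1, "x": 0, "y": 0, "z": 12, "spin": 0},
    {"gripper": -1, "x": 0, "y": 0, "z": 8, "spin": 0},
    {"gripper": 1, "x": 0, "y": 0, "z": 0, "spin": 0},
    {"gripper": 1, "x": 0, "y": 0, "z": 0, "spin": 0},
    {"gripper": 1, "x": 0, "y": 0, "z": 0, "spin": 0},
    {"gripper": 1, "x": 0, "y": 0, "z": 0, "spin": 0}
  ],
  "force": 40
}}

```text
time: 3.2
eef_pos: [0.5928, -0.0243, 0.0904]
tcp_rot: [0.997, -0.074, 0.001, 0.0]
contact_force: [0.6, -0.1, -0.4]
opening: 0.327
finger_force: 0.0
```

Emit:
{"name": "step_arm", "arguments": {
  "commands": [
    {"gripper": 1, "x": 0, "y": 0, "z": 2, "spin": 0},
    {"gripper": 1, "x": 0, "y": 0, "z": 0, "spin": 0},
    {"gripper": 1, "x": 0, "y": 0, "z": 0, "spin": 0},
    {"gripper": 1, "x": 0, "y": 0, "z": 0, "spin": 0},
    {"gripper": 1, "x": 0, "y": 0, "z": 0, "spin": 0},
    {"gripper": 1, "x": 0, "y": 0, "z": 0, "spin": 0},
    {"gripper": 1, "x": 0, "y": 0, "z": 0, "spin": 0},
    {"gripper": 1, "x": 0, "y": 0, "z": 0, "spin": 0},
    {"gripper": 1, "x": 0, "y": 0, "z": 0, "spin": 0},
    {"gripper": 1, "x": 0, "y": 0, "z": 0, "spin": 0}
  ],
  "force": 40
}}

```text
time: 4.2
eef_pos: [0.593, -0.0241, 0.0891]
tcp_rot: [0.997, -0.074, 0.001, -0.0]
contact_force: [-1.3, 0.6, 5.0]
opening: 0.179
finger_force: 40.2
```

Emit:
{"name": "step_arm", "arguments": {
  "commands": [
    {"gripper": 1, "x": 0, "y": -2, "z": 0, "spin": 0},
    {"gripper": 1, "x": 0, "y": -3, "z": 0, "spin": 0},
    {"gripper": 1, "x": 0, "y": -3, "z": 0, "spin": 0},
    {"gripper": 1, "x": 0, "y": -3, "z": 0, "spin": 0},
    {"gripper": 1, "x": 0, "y": -3, "z": 0, "spin": 0},
    {"gripper": 1, "x": 0, "y": -3, "z": 0, "spin": 0},
    {"gripper": 1, "x": 0, "y": -3, "z": 0, "spin": 0},
    {"gripper": 1, "x": 0, "y": -3, "z": 0, "spin": 0},
    {"gripper": 1, "x": 0, "y": -2, "z": 0, "spin": 0},
    {"gripper": 1, "x": 0, "y": -2, "z": 0, "spin": 0}
  ]
}}

```text
time: 5.2
eef_pos: [0.5969, 0.0021, 0.0891]
tcp_rot: [0.997, -0.074, 0.001, 0.0]
contact_force: [-2.4, -0.7, 5.3]
opening: 0.181
finger_force: 40.2
```

Emit:
{"name": "step_arm", "arguments": {
  "commands": [
    {"gripper": 1, "x": 0, "y": -0.5, "z": 0, "spin": 0},
    {"gripper": 1, "x": 0, "y": -0.5, "z": 0, "spin": 0},
    {"gripper": 1, "x": 0, "y": -0.5, "z": 0, "spin": 0},
    {"gripper": 1, "x": 0, "y": -0.5, "z": 0, "spin": 0},
    {"gripper": 1, "x": 0, "y": -0.5, "z": 0, "spin": 0},
    {"gripper": 1, "x": 0, "y": -0.5, "z": 0, "spin": 0},
    {"gripper": 1, "x": 0, "y": -0.3, "z": 0, "spin": 0},
    {"gripper": 1, "x": 0, "y": -0.3, "z": 0, "spin": 0},
    {"gripper": 1, "x": 0, "y": -0.3, "z": 0, "spin": 0},
    {"gripper": 1, "x": 0, "y": -0.3, "z": 0, "spin": 0}
  ]
}}

```text
time: 6.2
eef_pos: [0.5975, 0.0061, 0.0891]
tcp_rot: [0.997, -0.074, 0.001, 0.0]
contact_force: [-2.5, -1.1, 4.9]
opening: 0.179
finger_force: 40.2
```

Emit:
{"name": "step_arm", "arguments": {
  "commands": [
    {"gripper": 1, "x": 0, "y": -0.4, "z": 0, "spin": 0},
    {"gripper": 1, "x": 0, "y": -0.4, "z": 0, "spin": 0},
    {"gripper": 1, "x": 0, "y": -0.4, "z": 0, "spin": 0},
    {"gripper": 1, "x": 0, "y": -0.4, "z": 0, "spin": 0},
    {"gripper": 1, "x": 0, "y": -0.4, "z": 0, "spin": 0},
    {"gripper": 1, "x": 0, "y": -0.4, "z": 0, "spin": 0},
    {"gripper": 1, "x": 0, "y": -0.4, "z": 0, "spin": 0},
    {"gripper": 1, "x": 0, "y": -0.4, "z": 0, "spin": 0},
    {"gripper": 1, "x": 0, "y": -0.4, "z": 0, "spin": 0},
    {"gripper": 1, "x": 0, "y": -0.4, "z": 0, "spin": 0}
  ]
}}

```text
time: 7.2
eef_pos: [0.598, 0.0094, 0.0891]
tcp_rot: [0.997, -0.073, 0.001, 0.001]
contact_force: [-2.8, -3.0, 5.3]
opening: 0.182
finger_force: 40.2
```

Emit:
{"name": "step_arm", "arguments": {
  "commands": [
    {"gripper": 1, "x": 0, "y": -0.4, "z": 0, "spin": 0},
    {"gripper": 1, "x": 0, "y": -0.4, "z": 0, "spin": 0},
    {"gripper": 1, "x": 0, "y": -0.4, "z": 0, "spin": 0},
    {"gripper": 1, "x": 0, "y": -0.4, "z": 0, "spin": 0},
    {"gripper": 1, "x": 0, "y": -0.4, "z": 0, "spin": 0},
    {"gripper": 1, "x": 0, "y": 0, "z": 0, "spin": 0},
    {"gripper": 1, "x": 0, "y": 0, "z": 0, "spin": 0},
    {"gripper": 1, "x": 0, "y": 0, "z": 0, "spin": 0},
    {"gripper": 1, "x": 0, "y": 0, "z": 0, "spin": 0},
    {"gripper": 1, "x": 0, "y": 0, "z": 0, "spin": 0}
  ]
}}

```text
time: 8.2
eef_pos: [0.5982, 0.0108, 0.0891]
tcp_rot: [0.997, -0.073, 0.001, 0.002]
contact_force: [-3.0, -6.3, 5.2]
opening: 0.183
finger_force: 40.2
```

Emit:
{"name": "step_arm", "arguments": {
  "commands": [
    {"gripper": 1, "x": 0, "y": 2, "z": 0, "spin": 0},
    {"gripper": 1, "x": 0, "y": 2, "z": 0, "spin": 0},
    {"gripper": 1, "x": 0, "y": 2, "z": 0, "spin": 0},
    {"gripper": 1, "x": 0, "y": 2, "z": 0, "spin": 0},
    {"gripper": 1, "x": 0, "y": 2, "z": 0, "spin": 0},
    {"gripper": 1, "x": 0, "y": 2, "z": 0, "spin": 0},
    {"gripper": 1, "x": 0, "y": 2, "z": 0, "spin": 0},
    {"gripper": 1, "x": 0, "y": 2, "z": 0, "spin": 0},
    {"gripper": 1, "x": 0, "y": 2, "z": 0, "spin": 0},
    {"gripper": 1, "x": 0, "y": 1, "z": 0, "spin": 0}
  ]
}}

```text
time: 9.2
eef_pos: [0.5957, -0.006, 0.0891]
tcp_rot: [0.997, -0.074, 0.001, -0.0]
contact_force: [-0.8, 2.1, 5.3]
opening: 0.182
finger_force: 40.2
```

Emit:
{"name": "step_arm", "arguments": {
  "commands": [
    {"gripper": 1, "x": 0, "y": 1, "z": 0, "spin": 0},
    {"gripper": 1, "x": 0, "y": 1, "z": 0, "spin": 0},
    {"gripper": 1, "x": 0, "y": 1, "z": 0, "spin": 0},
    {"gripper": 1, "x": 0, "y": 1, "z": 0, "spin": 0},
    {"gripper": 1, "x": 0, "y": 1, "z": 0, "spin": 0},
    {"gripper": 1, "x": 0, "y": 1, "z": 0, "spin": 0},
    {"gripper": 1, "x": 0, "y": 1, "z": 0, "spin": 0},
    {"gripper": 1, "x": 0, "y": 1, "z": 0, "spin": 0},
    {"gripper": 1, "x": 0, "y": 1, "z": 0, "spin": 0},
    {"gripper": 1, "x": 0, "y": 1, "z": 0, "spin": 0}
  ]
}}

```text
time: 10.2
eef_pos: [0.5942, -0.0158, 0.0891]
tcp_rot: [0.997, -0.074, 0.001, -0.0]
contact_force: [-2.4, 2.2, 6.1]
opening: 0.182
finger_force: 40.2
```

Emit:
{"name": "step_arm", "arguments": {
  "commands": [
    {"gripper": 1, "x": 0, "y": 1, "z": 0, "spin": 0},
    {"gripper": 1, "x": 0, "y": 1, "z": 0, "spin": 0},
    {"gripper": 1, "x": 0, "y": 1, "z": 0, "spin": 0},
    {"gripper": 1, "x": 0, "y": 1, "z": 0, "spin": 0},
    {"gripper": 1, "x": 0, "y": 1, "z": 0, "spin": 0},
    {"gripper": 1, "x": 0, "y": 1, "z": 0, "spin": 0},
    {"gripper": 1, "x": 0, "y": 1, "z": 0, "spin": 0},
    {"gripper": 1, "x": 0, "y": 1, "z": 0, "spin": 0},
    {"gripper": 1, "x": 0, "y": 1, "z": 0, "spin": 0},
    {"gripper": 1, "x": 0, "y": 1, "z": 0, "spin": 0}
  ]
}}

```text
time: 11.2
eef_pos: [0.5928, -0.0257, 0.0891]
tcp_rot: [0.997, -0.074, 0.001, -0.0]
contact_force: [-1.4, 1.9, 5.1]
opening: 0.182
finger_force: 40.2
```

Emit:
{"name": "step_arm", "arguments": {
  "commands": [
    {"gripper": 1, "x": 0, "y": 1, "z": 0, "spin": 0},
    {"gripper": 1, "x": 0, "y": 1, "z": 0, "spin": 0},
    {"gripper": 1, "x": 0, "y": 1, "z": 0, "spin": 0},
    {"gripper": 1, "x": 0, "y": 1, "z": 0, "spin": 0},
    {"gripper": 1, "x": 0, "y": 1, "z": 0, "spin": 0},
    {"gripper": 1, "x": 0, "y": 1, "z": 0, "spin": 0},
    {"gripper": 1, "x": 0, "y": 1, "z": 0, "spin": 0},
    {"gripper": 1, "x": 0, "y": 1, "z": 0, "spin": 0},
    {"gripper": 1, "x": 0, "y": 1, "z": 0, "spin": 0},
    {"gripper": 1, "x": 0, "y": 1, "z": 0, "spin": 0}
  ]
}}

```text
time: 12.2
eef_pos: [0.5916, -0.0333, 0.0891]
tcp_rot: [0.997, -0.074, 0.001, -0.002]
contact_force: [0.9, 9.2, 6.7]
opening: 0.179
finger_force: 40.2
```

Emit:
{"name": "step_arm", "arguments": {
  "commands": [
    {"gripper": 1, "x": 0, "y": 0.3, "z": 0, "spin": 0},
    {"gripper": 1, "x": 0, "y": 0.3, "z": 0, "spin": 0},
    {"gripper": 1, "x": 0, "y": 0.3, "z": 0, "spin": 0},
    {"gripper": 1, "x": 0, "y": 0.3, "z": 0, "spin": 0},
    {"gripper": 1, "x": 0, "y": 0.3, "z": 0, "spin": 0},
    {"gripper": 1, "x": 0, "y": 0.3, "z": 0, "spin": 0},
    {"gripper": 1, "x": 0, "y": 0.3, "z": 0, "spin": 0},
    {"gripper": 1, "x": 0, "y": 0.3, "z": 0, "spin": 0},
    {"gripper": 1, "x": 0, "y": 0.3, "z": 0, "spin": 0},
    {"gripper": 1, "x": 0, "y": 0.3, "z": 0, "spin": 0}
  ]
}}

```text
time: 13.2
eef_pos: [0.5911, -0.0368, 0.0891]
tcp_rot: [0.997, -0.074, 0.001, -0.002]
contact_force: [-0.4, 7.4, 5.3]
opening: 0.182
finger_force: 40.3
```

Emit:
{"name": "step_arm", "arguments": {
  "commands": [
    {"gripper": 1, "x": 0, "y": 0.3, "z": 0, "spin": 0},
    {"gripper": 1, "x": 0, "y": 0.3, "z": 0, "spin": 0},
    {"gripper": 1, "x": 0, "y": 0.3, "z": 0, "spin": 0},
    {"gripper": 1, "x": 0, "y": 0.3, "z": 0, "spin": 0},
    {"gripper": 1, "x": 0, "y": 0.3, "z": 0, "spin": 0},
    {"gripper": 1, "x": 0, "y": 0.3, "z": 0, "spin": 0},
    {"gripper": 1, "x": 0, "y": 0.3, "z": 0, "spin": 0},
    {"gripper": 1, "x": 0, "y": 0.3, "z": 0, "spin": 0},
    {"gripper": 1, "x": 0, "y": 0.3, "z": 0, "spin": 0},
    {"gripper": 1, "x": 0, "y": 0.3, "z": 0, "spin": 0}
  ]
}}

```text
time: 14.2
eef_pos: [0.5905, -0.0408, 0.0891]
tcp_rot: [0.997, -0.074, 0.001, -0.001]
contact_force: [-1.4, 3.6, 5.5]
opening: 0.184
finger_force: 40.4
```

Emit:
{"name": "step_arm", "arguments": {
  "commands": [
    {"gripper": 1, "x": 0, "y": 0.3, "z": 0, "spin": 0},
    {"gripper": 1, "x": 0, "y": 0.3, "z": 0, "spin": 0},
    {"gripper": 1, "x": 0, "y": 0.3, "z": 0, "spin": 0},
    {"gripper": 1, "x": 0, "y": 0.3, "z": 0, "spin": 0},
    {"gripper": 1, "x": 0, "y": 0.3, "z": 0, "spin": 0},
    {"gripper": 1, "x": 0, "y": 0.3, "z": 0, "spin": 0},
    {"gripper": 1, "x": 0, "y": 0.3, "z": 0, "spin": 0},
    {"gripper": 1, "x": 0, "y": 0.3, "z": 0, "spin": 0},
    {"gripper": 1, "x": 0, "y": 0.3, "z": 0, "spin": 0},
    {"gripper": 1, "x": 0, "y": 0.3, "z": 0, "spin": 0}
  ]
}}

```text
time: 15.2
eef_pos: [0.59, -0.0445, 0.0891]
tcp_rot: [0.997, -0.074, 0.001, -0.0]
contact_force: [-1.6, 2.2, 5.6]
opening: 0.178
finger_force: 40.3
```

Emit:
{"name": "step_arm", "arguments": {
  "commands": [
    {"gripper": 1, "x": 0, "y": 2, "z": 0, "spin": 0},
    {"gripper": 1, "x": 0, "y": 4, "z": 0, "spin": 0},
    {"gripper": 1, "x": 0, "y": 4, "z": 0, "spin": 0},
    {"gripper": 1, "x": 0, "y": 4, "z": 0, "spin": 0},
    {"gripper": 1, "x": 0, "y": 4, "z": 0, "spin": 0},
    {"gripper": 1, "x": 0, "y": 4, "z": 0, "spin": 0},
    {"gripper": 1, "x": 0, "y": 4, "z": 0, "spin": 0},
    {"gripper": 1, "x": 0, "y": 4, "z": 0, "spin": 0},
    {"gripper": 1, "x": 0, "y": 4, "z": 0, "spin": 0},
    {"gripper": 1, "x": 0, "y": 4, "z": 0, "spin": 0}
  ]
}}

```text
time: 16.2
eef_pos: [0.5844, -0.0823, 0.0891]
tcp_rot: [0.997, -0.074, 0.001, -0.0]
contact_force: [-1.0, 1.6, 5.0]
opening: 0.179
finger_force: 40.3
```

Emit:
{"name": "step_arm", "arguments": {
  "commands": [
    {"gripper": 1, "x": 0, "y": 4, "z": 0, "spin": 0},
    {"gripper": 1, "x": 0, "y": 4, "z": 0, "spin": 0},
    {"gripper": 1, "x": 0, "y": 4, "z": 0, "spin": 0},
    {"gripper": 1, "x": 0, "y": 4, "z": 0, "spin": 0},
    {"gripper": 1, "x": 0, "y": 4, "z": 0, "spin": 0},
    {"gripper": 1, "x": 0, "y": 4, "z": 0, "spin": 0},
    {"gripper": 1, "x": 0, "y": 4, "z": 0, "spin": 0},
    {"gripper": 1, "x": 0, "y": 4, "z": 0, "spin": 0},
    {"gripper": 1, "x": 0, "y": 4, "z": 0, "spin": 0},
    {"gripper": 1, "x": 0, "y": 4, "z": 0, "spin": 0}
  ]
}}

```text
time: 17.2
eef_pos: [0.5785, -0.1219, 0.0891]
tcp_rot: [0.997, -0.074, 0.001, -0.0]
contact_force: [-0.4, 2.2, 4.3]
opening: 0.182
finger_force: 40.3
```

Emit:
{"name": "step_arm", "arguments": {
  "commands": [
    {"gripper": 1, "x": 0, "y": 4, "z": 0, "spin": 0},
    {"gripper": 1, "x": 0, "y": 4, "z": 0, "spin": 0},
    {"gripper": 1, "x": 0, "y": 4, "z": 0, "spin": 0},
    {"gripper": 1, "x": 0, "y": 4, "z": 0, "spin": 0},
    {"gripper": 1, "x": 0, "y": 4, "z": 0, "spin": 0},
    {"gripper": 1, "x": 0, "y": 4, "z": 0, "spin": 0},
    {"gripper": 1, "x": 0, "y": 3, "z": 0, "spin": 0},
    {"gripper": 1, "x": 0, "y": 2, "z": 0, "spin": 0},
    {"gripper": 1, "x": 0, "y": 1, "z": 0, "spin": 0},
    {"gripper": 1, "x": 0, "y": 1, "z": 0, "spin": 0}
  ]
}}

```text
time: 18.2
eef_pos: [0.574, -0.1527, 0.0891]
tcp_rot: [0.997, -0.074, 0.001, -0.0]
contact_force: [-0.6, 1.2, 5.5]
opening: 0.18
finger_force: 40.3
```

Emit:
{"name": "step_arm", "arguments": {
  "commands": [
    {"gripper": 1, "x": 0, "y": 1, "z": 0, "spin": 0},
    {"gripper": 1, "x": 0, "y": 1, "z": 0, "spin": 0},
    {"gripper": 1, "x": 0, "y": 1, "z": 0, "spin": 0},
    {"gripper": 1, "x": 0, "y": 1, "z": 0, "spin": 0},
    {"gripper": 1, "x": 0, "y": 1, "z": 0, "spin": 0},
    {"gripper": 1, "x": 0, "y": 1, "z": 0, "spin": 0},
    {"gripper": 1, "x": 0, "y": 1, "z": 0, "spin": 0},
    {"gripper": 1, "x": 0, "y": 0.8, "z": 0, "spin": 0},
    {"gripper": 1, "x": 0, "y": 0.6, "z": 0, "spin": 0},
    {"gripper": 1, "x": 0, "y": 0.6, "z": 0, "spin": 0}
  ]
}}

```text
time: 19.2
eef_pos: [0.5727, -0.1612, 0.0891]
tcp_rot: [0.997, -0.074, 0.001, -0.0]
contact_force: [-1.2, 2.2, 4.8]
opening: 0.175
finger_force: 40.4
```

Emit:
{"name": "step_arm", "arguments": {
  "commands": [
    {"gripper": 1, "x": 0, "y": 0.5, "z": 0, "spin": 0},
    {"gripper": 1, "x": 0, "y": 0.5, "z": 0, "spin": 0},
    {"gripper": 1, "x": 0, "y": 0.5, "z": 0, "spin": 0},
    {"gripper": 1, "x": 0, "y": 0.5, "z": 0, "spin": 0},
    {"gripper": 1, "x": 0, "y": 0.5, "z": 0, "spin": 0},
    {"gripper": 1, "x": 0, "y": 0.4, "z": 0, "spin": 0},
    {"gripper": 1, "x": 0, "y": 0, "z": 0, "spin": 0},
    {"gripper": 1, "x": 0, "y": 0, "z": 0, "spin": 0},
    {"gripper": 1, "x": 0, "y": 0, "z": 0, "spin": 0},
    {"gripper": 1, "x": 0, "y": 0, "z": 0, "spin": 0}
  ]
}}

```text
time: 20.2
eef_pos: [0.5724, -0.1631, 0.0891]
tcp_rot: [0.997, -0.074, 0.001, -0.001]
contact_force: [1.0, 6.4, 6.1]
opening: 0.178
finger_force: 40.4
```

Emit:
{"name": "step_arm", "arguments": {
  "commands": [
    {"gripper": 1, "x": 0, "y": -4, "z": 0, "spin": 0},
    {"gripper": 1, "x": 0, "y": -4, "z": 0, "spin": 0},
    {"gripper": 1, "x": 0, "y": -4, "z": 0, "spin": 0},
    {"gripper": 1, "x": 0, "y": -4, "z": 0, "spin": 0},
    {"gripper": 1, "x": 0, "y": -4, "z": 0, "spin": 0},
    {"gripper": 1, "x": 0, "y": -4, "z": 0, "spin": 0},
    {"gripper": 1, "x": 0, "y": -4, "z": 0, "spin": 0},
    {"gripper": 1, "x": 0, "y": -4, "z": 0, "spin": 0},
    {"gripper": 1, "x": 0, "y": -4, "z": 0, "spin": 0},
    {"gripper": 1, "x": 0, "y": -4, "z": 0, "spin": 0}
  ]
}}

```text
time: 21.2
eef_pos: [0.578, -0.1255, 0.0891]
tcp_rot: [0.997, -0.074, 0.001, 0.001]
contact_force: [-1.2, -2.1, 5.4]
opening: 0.182
finger_force: 40.3
```

Emit:
{"name": "step_arm", "arguments": {
  "commands": [
    {"gripper": 1, "x": 0, "y": -4, "z": 0, "spin": 0},
    {"gripper": 1, "x": 0, "y": -4, "z": 0, "spin": 0},
    {"gripper": 1, "x": 0, "y": -4, "z": 0, "spin": 0},
    {"gripper": 1, "x": 0, "y": -4, "z": 0, "spin": 0},
    {"gripper": 1, "x": 0, "y": -4, "z": 0, "spin": 0},
    {"gripper": 1, "x": 0, "y": -4, "z": 0, "spin": 0},
    {"gripper": 1, "x": 0, "y": -4, "z": 0, "spin": 0},
    {"gripper": 1, "x": 0, "y": -4, "z": 0, "spin": 0},
    {"gripper": 1, "x": 0, "y": -4, "z": 0, "spin": 0},
    {"gripper": 1, "x": 0, "y": -4, "z": 0, "spin": 0}
  ]
}}

```text
time: 22.2
eef_pos: [0.5839, -0.0859, 0.0891]
tcp_rot: [0.997, -0.074, 0.001, 0.001]
contact_force: [-2.1, -0.4, 5.2]
opening: 0.176
finger_force: 40.4
```

Emit:
{"name": "step_arm", "arguments": {
  "commands": [
    {"gripper": 1, "x": 0, "y": -4, "z": 0, "spin": 0},
    {"gripper": 1, "x": 0, "y": -4, "z": 0, "spin": 0},
    {"gripper": 1, "x": 0, "y": -4, "z": 0, "spin": 0},
    {"gripper": 1, "x": 0, "y": -4, "z": 0, "spin": 0},
    {"gripper": 1, "x": 0, "y": -4, "z": 0, "spin": 0},
    {"gripper": 1, "x": 0, "y": -4, "z": 0, "spin": 0},
    {"gripper": 1, "x": 0, "y": -4, "z": 0, "spin": 0},
    {"gripper": 1, "x": 0, "y": -4, "z": 0, "spin": 0},
    {"gripper": 1, "x": 0, "y": -4, "z": 0, "spin": 0},
    {"gripper": 1, "x": 0, "y": -3, "z": 0, "spin": 0}
  ]
}}

```text
time: 23.2
eef_pos: [0.5896, -0.0471, 0.0891]
tcp_rot: [0.997, -0.074, 0.001, 0.001]
contact_force: [-1.6, -0.5, 6.0]
opening: 0.183
finger_force: 40.4
```

Emit:
{"name": "step_arm", "arguments": {
  "commands": [
    {"gripper": 1, "x": 0, "y": -0.8, "z": 0, "spin": 0},
    {"gripper": 1, "x": 0, "y": -0.8, "z": 0, "spin": 0},
    {"gripper": 1, "x": 0, "y": -0.8, "z": 0, "spin": 0},
    {"gripper": 1, "x": 0, "y": -0.8, "z": 0, "spin": 0},
    {"gripper": 1, "x": 0, "y": -0.8, "z": 0, "spin": 0},
    {"gripper": 1, "x": 0, "y": -0.8, "z": 0, "spin": 0},
    {"gripper": 1, "x": 0, "y": -0.8, "z": 0, "spin": 0},
    {"gripper": 1, "x": 0, "y": -0.4, "z": 0, "spin": 0},
    {"gripper": 1, "x": 0, "y": -0.4, "z": 0, "spin": 0},
    {"gripper": 1, "x": 0, "y": -0.4, "z": 0, "spin": 0}
  ]
}}

```text
time: 24.2
eef_pos: [0.5904, -0.0419, 0.0891]
tcp_rot: [0.997, -0.073, 0.001, 0.002]
contact_force: [-3.6, -5.3, 5.6]
opening: 0.179
finger_force: 40.4
```

Emit:
{"name": "step_arm", "arguments": {
  "commands": [
    {"gripper": 1, "x": 0, "y": -0.4, "z": 0, "spin": 0},
    {"gripper": 1, "x": 0, "y": -0.4, "z": 0, "spin": 0},
    {"gripper": 1, "x": 0, "y": -0.4, "z": 0, "spin": 0},
    {"gripper": 1, "x": 0, "y": -0.4, "z": 0, "spin": 0},
    {"gripper": 1, "x": 0, "y": -0.4, "z": 0, "spin": 0},
    {"gripper": 1, "x": 0, "y": -0.4, "z": 0, "spin": 0},
    {"gripper": 1, "x": 0, "y": -0.4, "z": 0, "spin": 0},
    {"gripper": 1, "x": 0, "y": -0.4, "z": 0, "spin": 0},
    {"gripper": 1, "x": 0, "y": -0.4, "z": 0, "spin": 0},
    {"gripper": 1, "x": 0, "y": -0.4, "z": 0, "spin": 0}
  ]
}}

```text
time: 25.2
eef_pos: [0.5908, -0.0388, 0.0891]
tcp_rot: [0.997, -0.073, 0.001, 0.002]
contact_force: [-2.9, -8.8, 6.1]
opening: 0.18
finger_force: 40.4
```

Emit:
{"name": "step_arm", "arguments": {
  "commands": [
    {"gripper": 1, "x": 0, "y": -0.4, "z": 0, "spin": 0},
    {"gripper": 1, "x": 0, "y": -0.4, "z": 0, "spin": 0},
    {"gripper": 1, "x": 0, "y": -0.4, "z": 0, "spin": 0},
    {"gripper": 1, "x": 0, "y": -0.4, "z": 0, "spin": 0},
    {"gripper": 1, "x": 0, "y": -0.4, "z": 0, "spin": 0},
    {"gripper": 1, "x": 0, "y": -0.4, "z": 0, "spin": 0},
    {"gripper": 1, "x": 0, "y": -0.4, "z": 0, "spin": 0},
    {"gripper": 1, "x": 0, "y": -0.4, "z": 0, "spin": 0},
    {"gripper": 1, "x": 0, "y": -0.4, "z": 0, "spin": 0},
    {"gripper": 1, "x": 0, "y": -0.4, "z": 0, "spin": 0}
  ]
}}

```text
time: 26.2
eef_pos: [0.5915, -0.0344, 0.0891]
tcp_rot: [0.997, -0.074, 0.001, 0.002]
contact_force: [-3.6, -6.5, 5.9]
opening: 0.182
finger_force: 40.5
```

Emit:
{"name": "step_arm", "arguments": {
  "commands": [
    {"gripper": 1, "x": 0, "y": -0.3, "z": 0, "spin": 0},
    {"gripper": 1, "x": 0, "y": -0.3, "z": 0, "spin": 0},
    {"gripper": 1, "x": 0, "y": -0.3, "z": 0, "spin": 0},
    {"gripper": 1, "x": 0, "y": -0.3, "z": 0, "spin": 0},
    {"gripper": 1, "x": 0, "y": -0.3, "z": 0, "spin": 0},
    {"gripper": 1, "x": 0, "y": -0.3, "z": 0, "spin": 0},
    {"gripper": 1, "x": 0, "y": -0.3, "z": 0, "spin": 0},
    {"gripper": 1, "x": 0, "y": -0.3, "z": 0, "spin": 0},
    {"gripper": 1, "x": 0, "y": -0.3, "z": 0, "spin": 0},
    {"gripper": 1, "x": 0, "y": -0.3, "z": 0, "spin": 0}
  ]
}}

```text
time: 27.2
eef_pos: [0.5921, -0.0304, 0.0891]
tcp_rot: [0.997, -0.074, 0.001, 0.001]
contact_force: [-3.1, -3.7, 6.6]
opening: 0.178
finger_force: 40.5
```

Emit:
{"name": "step_arm", "arguments": {
  "commands": [
    {"gripper": 1, "x": 0, "y": -0.3, "z": 0, "spin": 0},
    {"gripper": 1, "x": 0, "y": -0.3, "z": 0, "spin": 0},
    {"gripper": 1, "x": 0, "y": -0.3, "z": 0, "spin": 0},
    {"gripper": 1, "x": 0, "y": -0.3, "z": 0, "spin": 0},
    {"gripper": 1, "x": 0, "y": -0.3, "z": 0, "spin": 0},
    {"gripper": 1, "x": 0, "y": -0.3, "z": 0, "spin": 0},
    {"gripper": 1, "x": 0, "y": -0.3, "z": 0, "spin": 0},
    {"gripper": 1, "x": 0, "y": -0.3, "z": 0, "spin": 0},
    {"gripper": 1, "x": 0, "y": -0.3, "z": 0, "spin": 0},
    {"gripper": 1, "x": 0, "y": -0.3, "z": 0, "spin": 0}
  ]
}}

```text
time: 28.2
eef_pos: [0.5926, -0.0267, 0.0891]
tcp_rot: [0.997, -0.074, 0.001, 0.001]
contact_force: [-1.4, -1.7, 6.1]
opening: 0.183
finger_force: 40.5
```

Emit:
{"name": "step_arm", "arguments": {
  "commands": [
    {"gripper": 1, "x": 0, "y": 1.5, "z": 0, "spin": 0},
    {"gripper": 1, "x": 0, "y": 1.5, "z": 0, "spin": 0},
    {"gripper": 1, "x": 0, "y": 1.5, "z": 0, "spin": 0},
    {"gripper": 1, "x": 0, "y": 1.5, "z": 0, "spin": 0},
    {"gripper": 1, "x": 0, "y": 1, "z": 0, "spin": 0},
    {"gripper": 1, "x": 0, "y": 1, "z": 0, "spin": 0},
    {"gripper": 1, "x": 0, "y": 1, "z": 0, "spin": 0},
    {"gripper": 1, "x": 0, "y": 0.5, "z": 0, "spin": 0},
    {"gripper": 1, "x": 0, "y": 0.5, "z": 0, "spin": 0},
    {"gripper": 1, "x": 0, "y": 0, "z": 0, "spin": 0}
  ]
}}

```text
time: 29.2
eef_pos: [0.5916, -0.0334, 0.0891]
tcp_rot: [0.997, -0.074, 0.001, -0.002]
contact_force: [0.1, 8.1, 6.3]
opening: 0.182
finger_force: 40.5
```

Emit:
{"name": "step_arm", "arguments": {
  "commands": [
    {"gripper": 1, "x": 0, "y": 0.3, "z": 0, "spin": 0},
    {"gripper": 1, "x": 0, "y": 0.3, "z": 0, "spin": 0},
    {"gripper": 1, "x": 0, "y": 0.3, "z": 0, "spin": 0},
    {"gripper": 1, "x": 0, "y": 0.3, "z": 0, "spin": 0},
    {"gripper": 1, "x": 0, "y": 0.3, "z": 0, "spin": 0},
    {"gripper": 1, "x": 0, "y": 0.2, "z": 0, "spin": 0},
    {"gripper": 1, "x": 0, "y": 0, "z": 0, "spin": 0},
    {"gripper": 1, "x": 0, "y": 0, "z": 0, "spin": 0},
    {"gripper": 1, "x": 0, "y": 0, "z": 0, "spin": 0},
    {"gripper": 1, "x": 0, "y": 0, "z": 0, "spin": 0}
  ]
}}

```text
time: 30.2
eef_pos: [0.5913, -0.0354, 0.0891]
tcp_rot: [0.997, -0.074, 0.001, -0.002]
contact_force: [-0.9, 7.8, 6.2]
opening: 0.179
finger_force: 40.5
```

Emit:
{"name": "step_arm", "arguments": {
  "commands": [
    {"gripper": 1, "x": 0, "y": -0.6, "z": 0, "spin": 0},
    {"gripper": 1, "x": 0, "y": -0.6, "z": 0, "spin": 0},
    {"gripper": 1, "x": 0, "y": -0.6, "z": 0, "spin": 0},
    {"gripper": 1, "x": 0, "y": -0.4, "z": 0, "spin": 0},
    {"gripper": 1, "x": 0, "y": 0, "z": 0, "spin": 0},
    {"gripper": 1, "x": 0, "y": 0, "z": 0, "spin": 0},
    {"gripper": 1, "x": 0, "y": 0, "z": 0, "spin": 0},
    {"gripper": 1, "x": 0, "y": 0, "z": 0, "spin": 0},
    {"gripper": 1, "x": 0, "y": 0, "z": 0, "spin": 0},
    {"gripper": 1, "x": 0, "y": 0, "z": 0, "spin": 0}
  ]
}}

```text
time: 31.2
eef_pos: [0.5914, -0.035, 0.0892]
tcp_rot: [0.997, -0.074, 0.001, -0.0]
contact_force: [-1.5, 3.3, 6.7]
opening: 0.183
finger_force: 40.5
```

Emit:
{"name": "step_arm", "arguments": {
  "commands": [
    {"gripper": 1, "x": 0, "y": 0.9, "z": 0, "spin": 0},
    {"gripper": 1, "x": 0, "y": 0.9, "z": 0, "spin": 0},
    {"gripper": 1, "x": 0, "y": 0.5, "z": 0, "spin": 0},
    {"gripper": 1, "x": 0, "y": 0.4, "z": 0, "spin": 0},
    {"gripper": 1, "x": 0, "y": 0, "z": 0, "spin": 0},
    {"gripper": 1, "x": 0, "y": -1, "z": 0, "spin": 0},
    {"gripper": 1, "x": 0, "y": -1, "z": 0, "spin": 0},
    {"gripper": 1, "x": 0, "y": -1, "z": 0, "spin": 0},
    {"gripper": 1, "x": 0, "y": -0.6, "z": 0, "spin": 0},
    {"gripper": 1, "x": 0, "y": 0, "z": 0, "spin": 0}
  ]
}}

```text
time: 32.2
eef_pos: [0.5914, -0.0354, 0.0892]
tcp_rot: [0.997, -0.074, 0.001, 0.001]
contact_force: [-2.0, -1.6, 6.2]
opening: 0.179
finger_force: 40.6
```

Emit:
{"name": "step_arm", "arguments": {
  "commands": [
    {"gripper": -0.2, "x": 0, "y": 0, "z": 0, "spin": 0},
    {"gripper": -0.2, "x": 0, "y": 0, "z": 0, "spin": 0},
    {"gripper": -0.2, "x": 0, "y": 0, "z": 0, "spin": 0},
    {"gripper": -0.2, "x": 0, "y": 0, "z": 0, "spin": 0},
    {"gripper": -0.2, "x": 0, "y": 0, "z": 0, "spin": 0},
    {"gripper": -0.2, "x": 0, "y": 0, "z": -10, "spin": 0},
    {"gripper": -0.2, "x": 0, "y": 0, "z": -20, "spin": 0},
    {"gripper": -0.2, "x": 0, "y": 0, "z": -30, "spin": 0},
    {"gripper": -0.2, "x": 0, "y": 0, "z": -25, "spin": 0},
    {"gripper": -0.2, "x": 0, "y": 0, "z": -15, "spin": 0}
  ]
}}

```text
time: 33.2
eef_pos: [0.5918, -0.0348, 0.1908]
tcp_rot: [0.997, -0.074, 0.002, 0.0]
contact_force: [0.4, -0.6, 0.2]
opening: 0.601
finger_force: 0.0
```

```bash
python3 w.py w3; python3 - <<'E'
from h import *
d=dict(np.load("w3.npz"));c=d["color"].astype(int);r,g,b=c[...,0],c[...,1],c[...,2];M=d["T"];Rm,eye=M[:3,:3],M[:3,3]
def pts(m,lo,hi):
    v,u=np.nonzero(m);z=d["z_map"][v,u]
    p=np.c_[(u-d["cx"])/d["fx"],-(v-d["cy"])/d["fy"],-np.ones(len(u))]*z[:,None]
    p=p@Rm.T+eye;return p[(p[:,2]>lo)&(p[:,2]<hi)]
rp=blob((r>g+60)&(r>b+60),(280,190,370,290));fi=blob(c.max(2)<60,(290,150,360,250))
for n,m,lo,hi in(("pin",rp[0],.077,.088),("fin",fi[0],.099,.112)):
    p=pts(m,lo,hi);print(n,len(p),p.mean(0).round(4),np.percentile(p,[2,98],axis=0).mean(0).round(4) if len(p) else "")
E
```

```text
{'time': np.float64(33.2), 'eef_pos': array([ 0.5918, -0.0348,  0.1908]), 'tcp_rot': array([ 9.973e-01, -7.370e-02,  2.200e-03,  3.000e-04]), 'contact_force': array([ 0.4451, -0.5691,  0.2252]), 'qpos': array([-2.2990e-01,  1.5530e-01,  1.8347e+00,  1.0000e-04,  1.1470e+00,
        1.4884e+00])}
['fx', 'fy', 'cx', 'cy', 'mount', 'T']
pin 203 [ 0.5472 -0.0288  0.0812] [ 0.5466 -0.0289  0.0802]
fin 517 [ 0.5935 -0.0357  0.1047] [ 0.5929 -0.0357  0.1036]
```

View pics/w3.png

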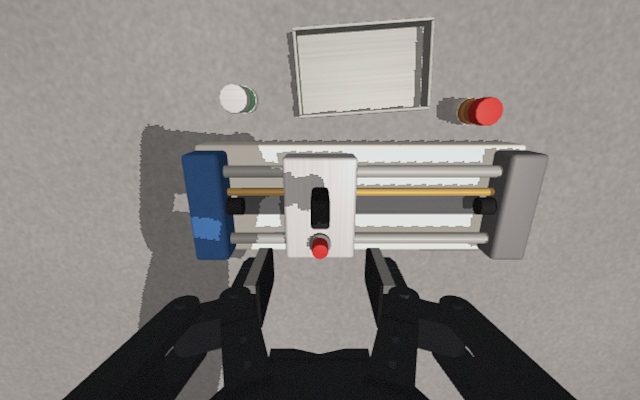

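The wrist view shows the carriage standing where it was released, with the fin at (320,208), the pin still up at (320,246), and the vials and tray untouched. Next I'll shut the fingers and move over the pin.

Emit:
{"name": "step_arm", "arguments": {
  "commands": [
    {"gripper": 1, "x": -15, "y": 0.5, "z": 0, "spin": 0},
    {"gripper": 1, "x": -15, "y": 0, "z": 0, "spin": 0},
    {"gripper": 1, "x": -15, "y": 0, "z": 0, "spin": 0},
    {"gripper": 1, "x": 0, "y": 0, "z": 10, "spin": 0},
    {"gripper": 1, "x": 0, "y": 0, "z": 10, "spin": 0},
    {"gripper": 1, "x": 0, "y": 0, "z": 10, "spin": 0},
    {"gripper": 1, "x": 0, "y": 0, "z": 15, "spin": 0},
    {"gripper": 1, "x": 0, "y": 0, "z": 15, "spin": 0},
    {"gripper": 1, "x": 0, "y": 0, "z": 15, "spin": 0},
    {"gripper": 1, "x": 0, "y": 0, "z": 10, "spin": 0}
  ]
}}

```text
time: 34.25
eef_pos: [0.5451, -0.0283, 0.0999]
tcp_rot: [0.997, -0.074, -0.001, -0.0]
contact_force: [-0.1, 0.9, 0.8]
opening: -0.008
finger_force: 0.0
```

Emit:
{"name": "step_arm", "arguments": {
  "commands": [
    {"gripper": 1, "x": 2, "y": 0.5, "z": 0, "spin": 0},
    {"gripper": 1, "x": 0, "y": 0, "z": 1.5, "spin": 0},
    {"gripper": 1, "x": 0, "y": 0, "z": 1.5, "spin": 0},
    {"gripper": 1, "x": 0, "y": 0, "z": 1.5, "spin": 0},
    {"gripper": 1, "x": 0, "y": 0, "z": 1.5, "spin": 0},
    {"gripper": 1, "x": 0, "y": 0, "z": 1.5, "spin": 0},
    {"gripper": 1, "x": 0, "y": 0, "z": 1.5, "spin": 0},
    {"gripper": 1, "x": 0, "y": 0, "z": 1.5, "spin": 0},
    {"gripper": 1, "x": 0, "y": 0, "z": 1.5, "spin": 0},
    {"gripper": 1, "x": 0, "y": 0, "z": 0, "spin": 0}
  ]
}}

```text
time: 35.25
eef_pos: [0.5482, -0.0294, 0.0904]
tcp_rot: [0.997, -0.074, 0.0, 0.0]
contact_force: [-0.4, -0.3, 2.9]
opening: 0.002
finger_force: 1.5
```

Emit:
{"name": "step_arm", "arguments": {
  "commands": [
    {"gripper": 1, "x": 0, "y": 0, "z": 0.5, "spin": 0},
    {"gripper": 1, "x": 0, "y": 0, "z": 0.5, "spin": 0},
    {"gripper": 1, "x": 0, "y": 0, "z": 0.5, "spin": 0},
    {"gripper": 1, "x": 0, "y": 0, "z": 0.5, "spin": 0},
    {"gripper": 1, "x": 0, "y": 0, "z": 0.5, "spin": 0},
    {"gripper": 1, "x": 0, "y": 0, "z": 0.5, "spin": 0},
    {"gripper": 1, "x": 0, "y": 0, "z": 0.5, "spin": 0},
    {"gripper": 1, "x": 0, "y": 0, "z": 0.5, "spin": 0},
    {"gripper": 1, "x": 0, "y": 0, "z": 0, "spin": 0},
    {"gripper": 1, "x": 0, "y": 0, "z": 0, "spin": 0}
  ]
}}

```text
time: 36.25
eef_pos: [0.5483, -0.0294, 0.088]
tcp_rot: [0.997, -0.074, -0.0, 0.0]
contact_force: [-3.4, 1.0, 11.9]
opening: 0.003
finger_force: 5.6
```

Emit:
{"name": "step_arm", "arguments": {
  "commands": [
    {"gripper": 1, "x": 0, "y": 0, "z": 0.7, "spin": 0},
    {"gripper": 1, "x": 0, "y": 0, "z": 0.7, "spin": 0},
    {"gripper": 1, "x": 0, "y": 0, "z": 0, "spin": 0},
    {"gripper": 1, "x": 0, "y": 0, "z": -1.5, "spin": 0},
    {"gripper": 1, "x": 0, "y": 0, "z": -5, "spin": 0},
    {"gripper": 1, "x": 0, "y": 0, "z": -15, "spin": 0},
    {"gripper": 1, "x": 0, "y": 0, "z": -25, "spin": 0},
    {"gripper": 1, "x": 0, "y": 0, "z": -30, "spin": 0},
    {"gripper": 1, "x": 0, "y": 0, "z": -25, "spin": 0},
    {"gripper": 1, "x": 0, "y": 0, "z": -10, "spin": 0}
  ]
}}

```text
time: 37.25
eef_pos: [0.5491, -0.0296, 0.1997]
tcp_rot: [0.997, -0.074, 0.002, 0.0]
contact_force: [-0.3, -0.0, 0.3]
opening: 0.002
finger_force: 0.0
```

```bash
python3 w.py w4; python3 - <<'E'
from h import *
d=dict(np.load("w4.npz"));c=d["color"].astype(int);r,g,b=c[...,0],c[...,1],c[...,2];M=d["T"];Rm,eye=M[:3,:3],M[:3,3]
def pts(m,lo,hi):
    v,u=np.nonzero(m);z=d["z_map"][v,u]
    p=np.c_[(u-d["cx"])/d["fx"],-(v-d["cy"])/d["fy"],-np.ones(len(u))]*z[:,None]
    p=p@Rm.T+eye;return p[(p[:,2]>lo)&(p[:,2]<hi)]
rp=blob((r>g+60)&(r>b+60),(270,150,370,290));fi=blob(c.max(2)<60,(290,100,360,200))
print(rp[1],fi[1]);p=pts(rp[0],.06,.09);print("pin top z",np.percentile(p[:,2],[50,75,90,97]))
p=pts(fi[0],.099,.112);print("fin",len(p),p.mean(0))
E
```

```text
{'time': np.float64(37.25), 'eef_pos': array([ 0.5491, -0.0296,  0.1997]), 'tcp_rot': array([ 9.973e-01, -7.370e-02,  2.400e-03,  4.000e-04]), 'contact_force': array([-0.3357, -0.0126,  0.3446]), 'qpos': array([-0.2383,  0.0516,  1.9303, -0.    ,  1.1547,  1.48  ])}
['fx', 'fy', 'cx', 'cy', 'mount', 'T']
[318.57603687 202.        ] [317.00653595 157.2875817 ]
pin top z [0.0733054  0.07389755 0.07436942 0.07465068]
fin 392 [ 0.592409   -0.03439658  0.10467626]
```

View pics/w4.png

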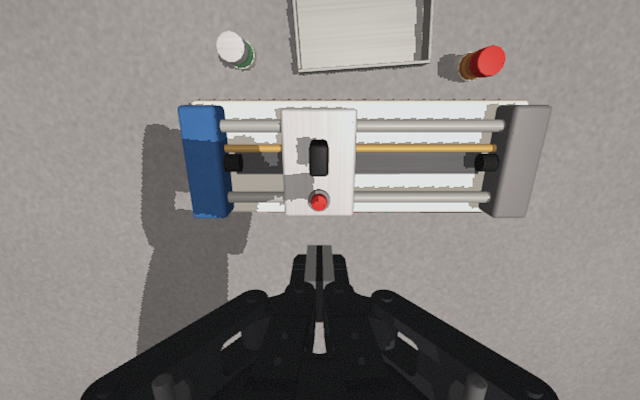

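The pin, at (319,202), is fully down with its top at about 74 mm. The carriage, with its fin at (319,157), hasn't moved, the hand is clear, and the vials and tray are as they were.

```bash
python3 -c "
from plant import *
print(sign_off())"
```

```text
the job is handed in; nothing more can be done
None
```

I stroked the carriage gently to the blue bumper and then to the grey one (about 6 N each). I left it standing in the sticky spot, about 42 mm from mid travel towards the blue end, with the red pin fully down there, and handed the job in at about 37 s with the hand clear and the vials and tray untouched.

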